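# Sort seed tubers by shape into culture tubs

## Robot

A 7-joint arm with a two-finger parallel gripper is mounted at the origin on the work surface. World frame = base frame: x ahead of the robot, y to its left, z up, the work surface at z = 0. Lengths are in m, angles in rad, forces in N, time in s.
With the tool pointing down it reaches from about 0.425 to 0.95 m from the base axis. Payload 4.7 kg.
Tool frame: the origin (TCP) lies between the finger pads; the fingertips stand 25 mm ahead of it and the grasp point (between the pads) lies 6 mm ahead of it; z points along the fingers, y is the line along which they close (so a half turn about z gives the same grasp; the last joint's range is limited). The gripper opens to 85 mm and grips with 20 to 120 N. Pads are 22 mm wide; open, the fingers measure 114 mm over their backs; the gripper's body (76 mm by 85 mm) begins 54 mm behind the grasp point. The pads swing forward as they close: fully open they stand 13 mm farther back than shut.
Start: joints at [1.244, 0.469, -0.049, 1.532, 0.024, 1.141, -0.082], TCP at [0.198, -0.645, 0.256] pointing down, gripper open.
Joint ranges: [-2.59, 2.59], [-0.33, 1.99], [-1.39, 1.29], [0.1, 2.45], [-1.04, 4.18], [0.21, 1.99], [-2.66, 2.66]. Speed limits (rad/s): [2.57, 2.57, 3.14, 3.14, 3.14, 3.14, 3.14].

## Interface

Orientations are given as a 3x3 rotation matrix whose columns are the frame's x, y, z axes.
In Python, from rig import * gives the robot as it stands. Calls block until the motion is done:
- movep(position, orientation): joint-space move of the TCP to a pose.
- move_l(position, attitude=None, feed=0.15, until_force=None): straight line of the TCP; attitude=None keeps the orientation; feed is the mean speed in m/s. With until_force (N) it stops when the force on the tool has changed by that much, and returns True; else False.
- move_joints(angles): joint-space move.
- command_gripper(opening, newtons=None): finger opening in m; newtons is the grip in N (None keeps the last); returns when the fingers have stopped.
- sleep(seconds).
- inverse_kinematics(position, orientation): joint angles nearest the present ones, or None.
- sense(): the state.
- camera(name): name is "side" or "top" or "wrist"; returns (picture, depth): 420x560x3 uint8, red, green, blue; 420x560 float32, m along the optical axis (not along the pixel's ray), 0 where there is no reading.
- camera_params(name): a dict with "K" (3x3 intrinsics, pixels), "position" and "rotation" of the camera in the world; the wrist camera has in their place "tool_from_camera" (4x4, takes a point from camera to tool coordinates, whose origin is the TCP and whose axes are the flange's). Camera axes: x right, y down, z forward; pixel columns grow to the right and rows downward; lengths in m; the calibration is good to about 2 mm. The wrist camera is an equidistant fisheye: a pixel r from the principal point sees the ray r / f radians off the axis. A picture is of the moment at which its call begins: read the wrist's pose just before it. camera_params takes no time and is no camera call.
A pose or a line that the arm cannot do raises Unreachable and nothing moves.
- finish_job(): hands the job in; it is judged then, once.
The state is a dict: "time_s": time; "joint_pos": joint angles; "qd": joint speeds; "joint_efforts": joint torques, N m; "position": TCP position; "tcp_rot": TCP orientation; "wrist_force": force on the tool from outside, world axes, zero at the start; "ft_torque": the same for the moment, N m; "finger_gap": finger opening in m; "gripper_force": force on a finger pad.
Only numpy, scipy, OpenCV 4.12 (cv2) and the standard library are available. Lean on these libraries where they do the work, as an engineer would, in place of code of your own. Each camera call takes 0.05 s, during which the arm holds its last target. There are 200 camera calls.

## Task

Sort the four seed tubers that lie about on the bench, some of them under the edge of the wire rack: both round ones go into the round tub and both long ones into the rectangular tub. They bruise, so lower each one down inside its tub before letting go instead of dropping it in from the rim, and do not press it hard against the tub. Leave the tubs standing where they are and do not disturb the other things on the bench.

Things in the scene. Friction and masses are not known exactly. Their poses are not given: they have to be found in the camera images.
- round_a: A round seed tuber, potato brown, 37 mm tall, 39 mm across (widest from 14 to 22 mm up), standing on a small flat foot; 22 to 44 g, rigid. Origin at the foot's centre, z up. Any two of the four tubers start under the front edge of the rack's deck, the other two in the open, one to each side of the tubs.
- round_a_center (a point): Middle of round_a, 18.5 mm above its origin along its z.
- round_b: A round seed tuber, potato brown, 37 mm tall, 39 mm across (widest from 14 to 22 mm up), standing on a small flat foot; 22 to 44 g, rigid. Origin at the foot's centre, z up. Any two of the four tubers start under the front edge of the rack's deck, the other two in the open, one to each side of the tubs.
- round_b_center (a point): Middle of round_b, 18.5 mm above its origin along its z.
- long_a: A long finger-shaped seed tuber, potato brown, lying on the table: 68 mm long, 28 mm thick, round ends, underside slightly flat; 25 to 49 g, rigid. Origin under its middle, x along its length (within 0.4 rad of world x at the start), z up. Any two of the four tubers start under the front edge of the rack's deck, the other two in the open, one to each side of the tubs.
- long_a_center (a point): Middle of long_a, 14.2 mm above its origin along its z.
- long_b: A long finger-shaped seed tuber, potato brown, lying on the table: 68 mm long, 28 mm thick, round ends, underside slightly flat; 25 to 49 g, rigid. Origin under its middle, x along its length (within 0.4 rad of world x at the start), z up. Any two of the four tubers start under the front edge of the rack's deck, the other two in the open, one to each side of the tubs.
- long_b_center (a point): Middle of long_b, 14.2 mm above its origin along its z.
- round_tub: Deep off-white round open tub for the round tubers, loose, 0.25 kg: 75 mm tall, 132 mm outside diameter at the foot and 148 mm at the rim, wall 3 mm, floor 4 mm thick. Origin at the centre of its underside, z up. It stands left or right of the middle, the other tub on the other side.
- long_tub: Deep off-white rectangular open tub for the long tubers, loose, 0.3 kg: 120 mm (its x) by 170 mm (its y) outside, 70 mm tall, walls and floor 4 mm. Origin at the centre of its underside, z up; its long side lies within 0.25 rad of world y at the start.
- rack: Fixed bench rack: flat steel wire deck, 160 mm deep (x), 640 mm wide (y), from 190 to 201 mm above the table; nothing passes between its wires. Origin on the table under the deck's centre, yaw 0. Two rear posts (16 mm thick, 300 mm tall) at its x = 75 mm, y = +-320 mm, each with a foot bar 12 mm high running forward to x = -20 mm; no front posts.
- rack_edge (a point): Middle of the deck's front edge, 195 mm above the table, 80 mm nearer the robot than the rack's origin. Two tubers stand with their middles 14 to 27 mm behind this edge (+x), on the table below: a gripper pointing straight down over them meets the deck, so the tool must lean, coming in from the robot's side.
- rack_top (a point): Middle of the deck's upper side. Fixed stacks of dishes, 88 mm across, stand on it centred 33 mm towards +x of this point, at y = -270, -170 and +260 mm from it; they reach at most 243 mm above the table.
- bottle: Bystander: amber glass bottle with a foil cap, 64 mm across, 140 mm tall, standing at the far left. Origin under its centre.
- dish_stack: Bystander: stack of four dishes as one piece, 88 mm across, 60 mm tall, at the far right. Origin under its centre.
- small_dishes: Bystander: two small dishes as one piece, 58 mm across, 30 mm tall, in the middle in front of the rack. Origin under its centre.
- single_dish: Bystander: one small dish, 58 mm across, 15 mm tall, in front of the rack on the right. Origin under its centre.
- jar: Bystander: small glass jar with a white cap, 40 mm across, 60 mm tall, under the rack near its middle. Origin under its centre.
- vial: Bystander: small vial with a blue cap, 30 mm across, 50 mm tall, under the rack on the left. Origin under its centre.
Not all that is in view belongs to the job. Leave any purple look-alike of the round_b alone. Leave any purple look-alike of the long_b alone.

How it is judged:
At the end, for the whole second after the job is handed in: Both round tubers lie inside the round tub and both long tubers inside the rectangular tub (middle within the walls and below the rim: below 70 mm in the round tub, 66 mm in the rectangular one), at rest (slower than 0.03 m/s), and both tubs stand upright (within 0.1 rad) (horizontal distance between each of round_a_center, round_b_center and round_tub below 0.062 m and z of round_a_center in the frame of round_tub between 0 and 0.07 m and z of round_b_center in the frame of round_tub between 0 and 0.07 m and x of long_a_center in the frame of long_tub between -0.056 and 0.056 m and y of long_a_center in the frame of long_tub between -0.081 and 0.081 m and z of long_a_center in the frame of long_tub between 0 and 0.066 m and x of long_b_center in the frame of long_tub between -0.056 and 0.056 m and y of long_b_center in the frame of long_tub between -0.081 and 0.081 m and z of long_b_center in the frame of long_tub between 0 and 0.066 m and linear speed of each of round_a, round_b, long_a, long_b below 0.03 m/s and angle between each of round_tub, long_tub's own z axis and vertical below 0.1 rad); the robot touches nothing.
It fails at once if a tuber falls into a tub (faster than 0.8 m/s inside it, a drop of about 33 mm) ((horizontal distance between round_a_center and round_tub below 0.066 m and z of round_a_center in the frame of round_tub below 0.07 m and linear speed of round_a above 0.8 m/s) or (horizontal distance between round_b_center and round_tub below 0.066 m and z of round_b_center in the frame of round_tub below 0.07 m and linear speed of round_b above 0.8 m/s) or (x of long_a_center in the frame of long_tub between -0.056 and 0.056 m and y of long_a_center in the frame of long_tub between -0.081 and 0.081 m and z of long_a_center in the frame of long_tub below 0.066 m and linear speed of long_a above 0.8 m/s) or (x of long_b_center in the frame of long_tub between -0.056 and 0.056 m and y of long_b_center in the frame of long_tub between -0.081 and 0.081 m and z of long_b_center in the frame of long_tub below 0.066 m and linear speed of long_b above 0.8 m/s)).
It fails at once if a tuber is pressed on its tub with more than 25 N (contact force between any of round_a, round_b and round_tub above 25 N or contact force between any of long_a, long_b and long_tub above 25 N).
It fails at once if a tub is pushed more than 40 mm from its place (distance of any of round_tub, long_tub from where it was at the start of the episode above 0.04 m).
It fails at once if one of the other things is moved more than 30 mm (distance of any of bottle, dish_stack, small_dishes, single_dish, jar, vial from where it was at the start of the episode above 0.03 m).
It fails at once if one of the standing bystanders is tipped over (angle between any of bottle, dish_stack, small_dishes, jar, vial's own z axis and vertical above 0.5 rad).
It also fails if it takes over 72 s, if anything falls off the work surface, if the arm or the gripper's body presses on something with over 40 N, if the wrist force passes 120 N, or if a joint passes its speed limit or range.

## Working session

There is one attempt and no reset: what is moved stays moved. The work goes in short steps, each a Python script; the robot and the scene stay as the last script left them, time stands still between calls to the robot, and variables do not carry over. Pictures are saved under pics/ and viewed, at most 10 in all, crops included, and the job is handed in when it is done.

```bash
ls; mkdir -p pics
python3 - <<'E'
from rig import *
import cv2, numpy as np
for n in ["side","top"]:
    p,d=camera(n); cv2.imwrite(f"pics/{n}0.png",p[:,:,::-1]); np.save(f"{n}0.npy",d); np.save(f"{n}0p.npy",p)
    c=camera_params(n); print(n,c)
print(camera_params("wrist")); s=sense(); print(s["time_s"],s["finger_gap"],s["tcp_rot"])
E
```

```text
pics
side {'K': array([[398.24002841,   0.        , 274.89548079],
       [  0.        , 398.24002841, 208.25138196],
       [  0.        ,   0.        ,   1.        ]]), 'position': array([0.24076041, 0.64216602, 0.82031394]), 'rotation': array([[-0.88119372, -0.32085839,  0.34719955],
       [-0.47264209,  0.61399747, -0.63215232],
       [-0.01034827, -0.72114977, -0.6927019 ]])}
top {'K': array([[437.62329332,   0.        , 288.54513462],
       [  0.        , 437.62329332, 214.46677286],
       [  0.        ,   0.        ,   1.        ]]), 'position': array([0.50788219, 0.01122457, 1.59219183]), 'rotation': array([[ 0.01392002, -0.99842055,  0.05443006],
       [-0.99983041, -0.01455477, -0.01128277],
       [ 0.01205716, -0.05426377, -0.99845384]])}
{'K': array([[325.1922621 ,   0.        , 280.11224177],
       [  0.        , 325.1922621 , 210.69176996],
       [  0.        ,   0.        ,   1.        ]]), 'tool_from_camera': array([[-4.27443436e-04, -9.61539780e-01, -2.74665377e-01,
         7.01229713e-02],
       [ 9.99999908e-01, -4.03604324e-04, -1.43308141e-04,
         1.69595247e-03],
       [ 2.69403450e-05, -2.74665413e-01,  9.61539864e-01,
        -1.17896261e-01],
       [ 0.00000000e+00,  0.00000000e+00,  0.00000000e+00,
         1.00000000e+00]])}
0.1 0.08525705714599574 [[ 9.55983946e-01  2.93418430e-01 -5.66452619e-04]
 [ 2.93418967e-01 -9.55982631e-01  1.58708097e-03]
 [-7.58400583e-05 -1.68343187e-03 -9.99998580e-01]]
```

View pics/top0.png

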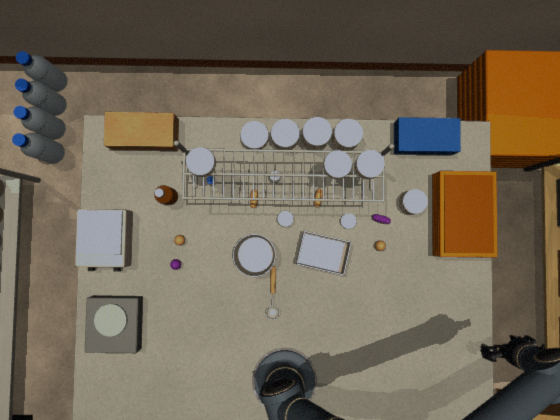

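View pics/side0.png

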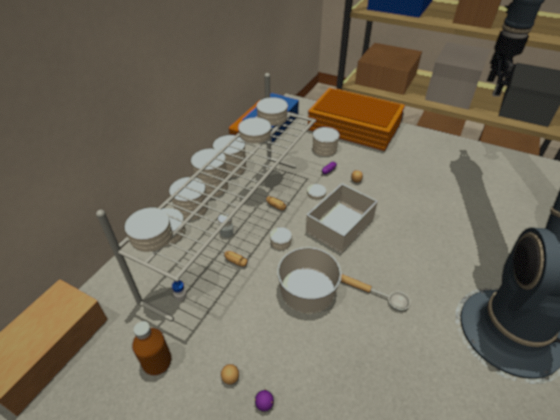

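Top: orange-brown candidates are rounds at (180,240) and (381,246), longs under the rack edge at (254,198) and (318,197). Distractors are purple ball (176,264), purple long (381,219) and spoon handle (273,280). The round tub is at (255,255) and the long tub at (322,252). Side: rounds (230,374) and (357,176), longs (235,258) and (277,203), spoon handle (355,284).

```bash
cat > h.py <<'E'
import numpy as np, cv2
from rig import *
def ray(n,u,v):
    c=camera_params(n); d=c["rotation"]@np.linalg.solve(c["K"],[u,v,1.]); return c["position"],d/np.linalg.norm(d)
def plane(n,u,v,z):
    p,d=ray(n,u,v); return p+d*(z-p[2])/d[2]
def tri(rays):
    A=sum(np.eye(3)-np.outer(d,d) for _,d in rays); b=sum((np.eye(3)-np.outer(d,d))@p for p,d in rays)
    x=np.linalg.solve(A,b); return x,[np.linalg.norm(np.cross(x-p,d)) for p,d in rays]
def wray(pose,u,v):
    c=camera_params("wrist"); K=c["K"]; T=c["tool_from_camera"]
    a=np.array([u-K[0,2],v-K[1,2]]); r=np.hypot(*a); th=r/K[0,0]
    d=np.r_[np.sin(th)*a/max(r,1e-9),np.cos(th)]; P,R=pose
    return P+R@T[:3,3], R@T[:3,:3]@d
def orange(p):
    h=cv2.cvtColor(p,cv2.COLOR_RGB2HSV); return cv2.inRange(h,(8,110,90),(22,255,255))
def blobs(m,amin=20):
    m=cv2.morphologyEx(m,cv2.MORPH_CLOSE,np.ones((5,5),np.uint8)); out=[]
    for c in cv2.findContours(m,cv2.RETR_EXTERNAL,cv2.CHAIN_APPROX_NONE)[0]:
        if cv2.contourArea(c)>amin:
            M=cv2.moments(c); out.append((M["m10"]/M["m00"],M["m01"]/M["m00"],M["m00"],c))
    return out
def pts(n,d):  # world point map
    c=camera_params(n); v,u=np.mgrid[:420,:560]; K=c["K"]
    P=np.stack([(u-K[0,2])/K[0,0]*d,(v-K[1,2])/K[1,1]*d,d],-1); return P@c["rotation"].T+c["position"]
def tool(yaw,lean=0.,az=0.):
    """z down leaned by `lean` towards azimuth az (+x=0); y axis of jaws: horizontal yaw"""
    z=np.array([np.sin(lean)*np.cos(az),np.sin(lean)*np.sin(az),-np.cos(lean)])
    y=np.array([np.cos(yaw),np.sin(yaw),0]); y-=z*(y@z); y/=np.linalg.norm(y)
    return np.stack([np.cross(y,z),y,z],1)
E
python3 - <<'E'
from h import *
np.set_printoptions(precision=4,suppress=True)
t=blobs(orange(np.load("top0p.npy"))); s=blobs(orange(np.load("side0p.npy")))
for n,bl in (("top",t),("side",s)):
    for b in bl:
        if b[2]<800: print(n,np.round(b[:3],1),plane(n,b[0],b[1],.016))
near=lambda bl,u,v:min(bl,key=lambda b:np.hypot(b[0]-u,b[1]-v))
for nm,a,b in [("rL",(180,240),(230,374)),("rR",(381,246),(357,176)),("lL",(254,198),(235,258)),("lR",(318,197),(277,203))]:
    A=near(t,*a);B=near(s,*b); print(nm,*tri([ray("top",*A[:2]),ray("side",*B[:2])]))
# depth maps -> tubs/rack
for n in("top","side"):
    P=pts(n,np.load(n+"0.npy")); X,Y,Z=P[...,0],P[...,1],P[...,2]
    for nm,lo,hi in(("roundrim",(.35,.0),(.53,.22)),("longrim",(.35,-.22),(.56,.02))):
        m=(Z>.055)&(Z<.09)&(X>lo[0])&(X<hi[0])&(Y>lo[1])&(Y<hi[1]); q=P[m]
        if len(q)>10: print(n,nm,len(q),np.median(q[:,2]),cv2.minAreaRect(q[:,:2].astype(np.float32)),cv2.minEnclosingCircle(q[:,:2].astype(np.float32)))
    m=(Z>.18)&(Z<.21)&(X>.5)&(X<.85)&(abs(Y)<.4); print(n,"deck",np.percentile(P[m],[1,50,99],axis=0).tolist())
    m=(abs(Z)<.3)&(X>.35)&(X<.5)&(Y>-.3)&(Y<-.2); print("table z",np.median(Z[m]))
E
```

```text
top [546.2 417.1  90.5] [-0.1119 -0.9294  0.016 ]
top [272.9 279.2  93.5] [0.3613 0.0461 0.016 ]
top [380.2 245.3  63.5] [ 0.4874 -0.3382  0.016 ]
top [179.3 239.6  69. ] [0.498  0.3839 0.016 ]
top [253.4 198.4  86.5] [0.65   0.1211 0.016 ]
top [317.8 197.5  85. ] [ 0.6567 -0.1117  0.016 ]
top [165.1 192.7  83.5] [0.6659 0.4394 0.016 ]
side [229.3 373.8 234. ] [0.4961 0.3802 0.016 ]
side [148.1 344.  503. ] [0.6866 0.4079 0.016 ]
side [355.6 283.4 162.5] [0.3455 0.0497 0.016 ]
side [235.5 258.3 170. ] [0.646  0.1197 0.016 ]
side [275.8 202.6 116. ] [ 0.6528 -0.1144  0.016 ]
side [356.6 175.4  67. ] [ 0.485  -0.3451  0.016 ]
side [239.5 119.9 137. ] [ 0.9919 -0.4566  0.016 ]
rL [0.4965 0.3821 0.0196] [np.float64(0.0017550237831630688), np.float64(0.001755023783162997)]
rR [ 0.4854 -0.3377  0.0213] [np.float64(0.00216745302926484), np.float64(0.0021674530292649053)]
lL [0.6483 0.1201 0.0153] [np.float64(0.0020927304050769244), np.float64(0.0020927304050768645)]
lR [ 0.6545 -0.1126  0.0169] [np.float64(0.002331396707045147), np.float64(0.0023313967070451177)]
top roundrim 223 0.07264498
[... 567 characters left out ...]
5, 0.2075634453945636]]
table z 0.0019415738332702048
side roundrim 806 0.06838606070356906 ((0.4459429979324341, 0.111722931265831), (0.14574764668941498, 0.14806683361530304), 27.274044036865234) ((0.445961594581604, 0.1106012612581253), 0.07538965344429016)
side longrim 674 0.06509307355316035 ((0.4573558270931244, -0.1303030550479889), (0.17495034635066986, 0.1229579821228981), 77.53844451904297) ((0.4556932747364044, -0.12854328751564026), 0.10302417725324631)
side deck [[0.6267750862157009, -0.3049868982318128, 0.19167690693550146], [0.7023477496677373, 0.10818093563457643, 0.19804658692334903], [0.7885630749465153, 0.33713979540745426, 0.2089918207008559]]
table z 0.013627779315584065
```

Four tubers are identified and the tubs located. Next I check reachability for the leaned and placing poses, then take a wrist look at rR.

Run:
```python
from h import *
np.set_printoptions(precision=2,suppress=True)
pi=np.pi
def chk(nm,p,R):
    q=inverse_kinematics(np.array(p),R); print(nm,None if q is None else np.array(q))
for s,nm in((1,"cam back"),(-1,"cam fwd")):
  for n,y in(("lL",.12),("lR",-.1126)):
    for L in(.45,.55):
        R=tool(s*pi/2,L); z=R[:,2]; g=np.array([.648,y,.018])
        chk(f"{nm} {n} {L} grasp",g-z*.006,R); chk("   retreat",g-z*.2,R)
  for L in(0.,.2): chk(f"{nm} longtub {L}",[.46,-.13,.03],tool(s*pi/2-.21,L,-.21))
for s in(0,1,.5,-.5):
  for n,p in(("rR",[.4854,-.3377,.03]),("rL",[.4965,.382,.03]),("rtub",[.4475,.14,.05]),("rtub2",[.4475,.08,.05]),("rtubhi",[.4475,.11,.2])): chk(f"{n} {s}",p,tool(s*pi))
# hover look over rR
movep([.455,-.3377,.20],tool(-pi/2+np.arctan2(-.3377,.4854)))
st=sense(); p,d=camera("wrist"); np.savez("w1.npz",p=p,d=d,P=st["position"],R=st["tcp_rot"]); cv2.imwrite("pics/w1.png",p[:,:,::-1])
for b in blobs(orange(p),100):
    o,dd=wray((st["position"],st["tcp_rot"]),*b[:2]); print(np.round(b[:3]),o+dd*(.019-o[2])/dd[2]*1, tri([(o,dd/np.linalg.norm(dd)),ray("top",380.2,245.3)]))
print(st["time_s"])
```

```text
cam back lL 0.45 grasp [-0.12  0.63 -0.24  2.04  1.39  0.27 -0.04]
   retreat [ 0.33  0.32 -0.81  2.09  0.85  0.55  0.49]
cam back lL 0.55 grasp [-0.27  0.62 -0.06  2.1   2.08  0.22 -0.78]
   retreat [ 0.67  0.55 -1.34  2.19  1.38  0.79  0.03]
cam back lR 0.45 grasp [ 0.68  0.74 -0.73  2.02  1.48  0.38  0.4 ]
   retreat [ 0.81  0.3  -0.76  2.1   0.42  0.39  1.34]
cam back lR 0.55 grasp [ 0.97  1.03 -1.18  2.06  1.85  0.75  0.28]
   retreat [ 0.89  0.29 -0.82  2.2   0.62  0.23  1.16]
cam back longtub 0.0 [ 0.64  0.56 -0.57  2.15  0.56  0.58  1.03]
cam back longtub 0.2 [ 0.47  0.47 -0.34  2.28  0.66  0.26  0.91]
cam fwd lL 0.45 grasp None
   retreat [ 0.07  0.26 -0.49  2.11  0.67  0.47 -2.51]
cam fwd lL 0.55 grasp [-0.28  0.62 -0.05  2.1   2.09  0.22  2.35]
   retreat [-0.7   0.2   0.35  2.25  0.6   0.23 -2.5 ]
cam fwd lR 0.45 grasp None
   retreat [ 0.5   0.24 -0.39  2.12  0.09  0.36 -1.51]
cam fwd lR 0.55 grasp [-0.13  0.65  0.35  2.12  4.16  0.3   0.6 ]
   retreat [-0.12  0.19  0.34  2.25 -0.79  0.23 -0.65]
cam fwd longtub 0.0 [ 0.32  0.5  -0.16  2.17  0.16  0.49 -1.75]
cam fwd long
[... 1227 characters left out ...]
[ 260.  170. 1172.] [ 0.49 -0.34  0.02] (array([ 0.49, -0.34,  0.02]), [np.float64(0.0007824585742816832), np.float64(0.0007824585742815794)])
[ 25. 168. 788.] [ 0.66 -0.12  0.02] (array([ 0.52, -0.3 ,  0.24]), [np.float64(0.03178028476916621), np.float64(0.031780284769166216)])
[ 495.   30. 6961.] [ 0.48 -0.63  0.02] (array([ 0.51, -0.24,  0.48]), [np.float64(0.02007101404513096), np.float64(0.020071014045130665)])
[439.  42. 491.] [ 0.5  -0.56  0.02] (array([ 0.51, -0.21,  0.6 ]), [np.float64(0.0171519752859862), np.float64(0.017151975285986037)])
[ 419.   42. 1432.] [ 0.5  -0.54  0.02] (array([ 0.51, -0.19,  0.67]), [np.float64(0.013317368136413925), np.float64(0.013317368136413894)])
1.6
```

View pics/w1.png

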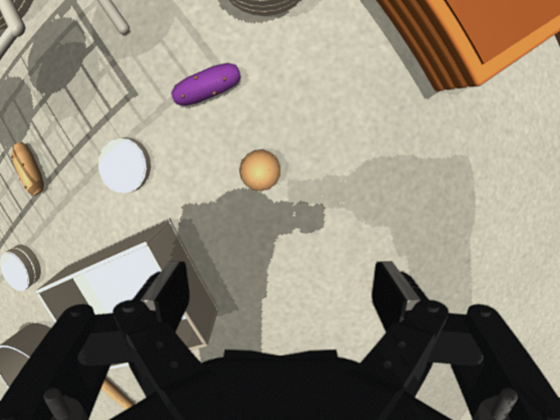

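The wrist view shows the brown ball at (260,170), clear of the purple long one at (206,84), the dish at (124,165) and the tub corner at (215,240). I'll grasp it.

```bash
cat >> h.py <<'E'
pi=np.pi
RT=np.array([.4475,.1115]); LT=np.array([.4585,-.130]); LTA=-.213   # tub centres, long tub yaw
def best(p,yaw,lean=0.,az=0.):
    q0=np.array(sense()["joint_pos"]); c=[]
    for k in(0,pi,-pi):
        q=inverse_kinematics(np.array(p),tool(yaw+k,lean,az))
        if q is not None: c.append((np.abs(np.array(q)-q0).max(),yaw+k))
    return tool(min(c)[1],lean,az)
def status(m=""):
    s=sense(); print(m,"t",round(s["time_s"],2),"gap",round(s["finger_gap"],4),"F",np.round(s["gripper_force"],1),"pos",np.round(s["position"],3),"w",np.round(s["wrist_force"],1))
def look(name):
    s=sense(); p,d=camera("wrist"); cv2.imwrite(f"pics/{name}.png",p[:,:,::-1]); return (s["position"],s["tcp_rot"]),p,d
def pick_round(xy,yaw):
    R=best([*xy,.15],yaw); movep([*xy,.12],R); command_gripper(.062); move_l([*xy,.029],feed=.12); status("at")
    command_gripper(0.02,20); status("closed"); move_l([*xy,.20],feed=.25); status("up")
def place_round(xy):
    R=best([*xy,.2],0.); movep([*xy,.20],R); move_l([*xy,.042],feed=.12,until_force=8); status("low")
    command_gripper(.052); sleep(.2); move_l([*xy,.22],feed=.25); status("out")
E
python3 - <<'E'
from h import *
z=np.load("w1.npz"); b=min(blobs(orange(z["p"]),100),key=lambda b:np.hypot(b[0]-260,b[1]-170))
o,d=wray((z["P"],z["R"]),*b[:2]); x,e=tri([(o,d),ray("top",380.2,245.3),ray("side",356.6,175.4)]); w=o+d*(.0185-o[2])/d[2]; print("tri",x,e,"plane",w)
pick_round(w[:2],-pi/2+np.arctan2(-.3377,.4854))
if sense()["finger_gap"]>.03: place_round(RT+[.0,-.027])
_,p,_=look("w2")
E
```

```text
tri [ 0.48567275 -0.33833822  0.02048862] [np.float64(0.0004579994502547238), np.float64(0.002027858719806698), np.float64(0.002343409499926348)] plane [ 0.48591898 -0.33824504  0.0185    ]
at t 3.36 gap 0.0617 F 0.0 pos [ 0.486 -0.339  0.03 ] w [-0.4 -0.7  0.7]
closed t 3.7 gap 0.0376 F 20.0 pos [ 0.486 -0.339  0.03 ] w [-0.2  0.2  5.8]
up t 4.53 gap 0.0372 F 20.1 pos [ 0.485 -0.338  0.198] w [ 0.6  0.2 -0.9]
low t 7.57 gap 0.0374 F 20.1 pos [0.448 0.085 0.043] w [ 0.1 -0.2 -0.3]
out t 8.92 gap 0.0521 F 0.0 pos [0.447 0.084 0.219] w [-0.4  0.5  0.7]
```

View pics/w2.png

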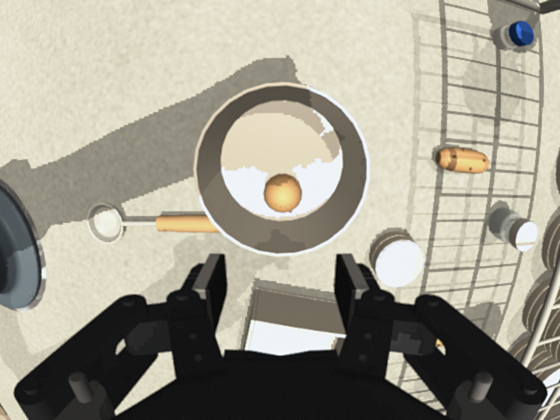

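The first ball rests in the round tub at (283,193), and left long lies under the rack edge at (463,160). The triangulation for rR agreed with the wrist look to within 1 mm, so I'll take rL straight from its own, jaws across y, away from the purple ball.

Run:
```python
from h import *
pick_round([.497,.3825],pi/2)
if sense()["finger_gap"]>.03:
    place_round(RT+[.0,.027])
    # leaned look at the left long one
    R=tool(pi/2,.5); g=np.array([.645,.12,.018]); z=R[:,2]
    movep(g-z*.19,R); status()
    (P,Rr),p,d=look("w3"); np.savez("w3.npz",p=p,P=P,R=Rr)
    for b in blobs(orange(p),300):
        o,dd=wray((P,Rr),*b[:2]); print(np.round(b[:3]),np.round(o+dd*(.0142-o[2])/dd[2],4))
```

```text
at t 11.35 gap 0.0619 F 0.0 pos [0.497 0.383 0.03 ] w [0.6 0.2 0.4]
closed t 11.68 gap 0.0375 F 20.1 pos [0.497 0.383 0.03 ] w [-0.2 -0.8  4. ]
up t 12.52 gap 0.0376 F 20.1 pos [0.497 0.381 0.198] w [ 0.4 -0.1 -0.8]
low t 14.97 gap 0.0375 F 20.1 pos [0.448 0.139 0.043] w [-0.   0.2  0.8]
out t 16.32 gap 0.0518 F 0.0 pos [0.446 0.138 0.219] w [-0.5 -0.  -0.9]
 t 17.18 gap 0.052 F 0.0 pos [0.553 0.12  0.184] w [-0.9  0.1  0.1]
[ 519.  288. 6750.] [0.8734 0.5598 0.0142]
[ 76. 200. 743.] [ 0.6548 -0.1171  0.0142]
[ 280.  193. 1220.] [0.6476 0.1183 0.0142]
```

View pics/w3.png

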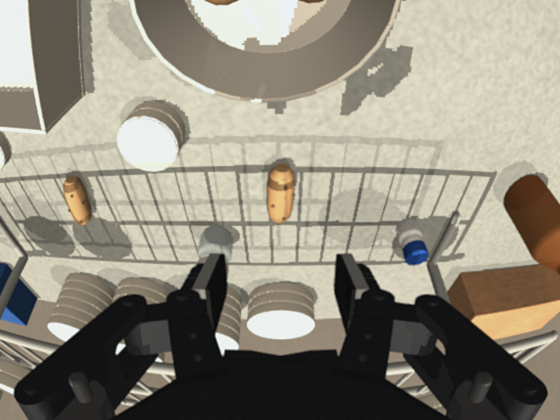

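Two balls are in the tub. The left long one is at (281,193), clear of the jar (215,240), the dishes (150,137) and the vial (412,248). The right one is at (76,200). Now I get the yaw and pick it.

```bash
cat >> h.py <<'E'
def long_pose(P,R,p,uv,zc=.0142):
    b=min(blobs(orange(p),300),key=lambda b:np.hypot(b[0]-uv[0],b[1]-uv[1]))
    m=np.zeros(p.shape[:2],np.uint8); cv2.drawContours(m,[b[3]],-1,1,-1); v,u=np.nonzero(m); w=[]
    for a in zip(u,v): o,d=wray((P,R),*a); w.append((o+d*(zc-o[2])/d[2])[:2])
    w=np.array(w); c=w.mean(0); ax=np.linalg.svd(w-c,full_matrices=False)[2][0]; ax*=np.sign(ax[0]); t=(w-c)@ax
    rays=wray((P,R),*b[:2]); return (c+ax*(t.max()+t.min())/2),np.arctan2(ax[1],ax[0]),t.max()-t.min(),rays
def pick_long(xy,yaw,L=.45):
    R=tool(yaw+pi/2,L,yaw); z=R[:,2]; g=np.r_[xy,.0142]-z*.016
    movep(g-z*.17,R); command_gripper(.048); hit=move_l(g,feed=.1,until_force=8); status(f"at hit={hit}")
    command_gripper(.015,20); status("closed"); move_l(g-z*.006,feed=.05); move_l(g-z*.20,feed=.2); status("up")
E
python3 - <<'E'
from h import *
z=np.load("w3.npz")
for uv,tv,sv in(((280,193),(253.4,198.4),(235.5,258.3)),((76,200),(317.8,197.5),(275.8,202.6))):
    c,a,l,r=long_pose(z["P"],z["R"],z["p"],uv); print(c,a,l,"tri",tri([r,ray("top",*tv),ray("side",*sv)]))
c,a,l,r=long_pose(z["P"],z["R"],z["p"],(280,193))
for q in (pi/2,): 
    R=tool(a+q,.45,a); print([inverse_kinematics(np.r_[c,.0142]-R[:,2]*k,R) is not None for k in(.016,.1,.19,.22)])
pick_long(c,a)
E
```

```text
[0.65161351 0.11816438] -0.043314921157428195 0.07580374198511594 tri (array([0.64847158, 0.11926457, 0.01383291]), [np.float64(0.0010021592037841762), np.float64(0.0026692507433010776), np.float64(0.0018121713712018284)])
[ 0.65644404 -0.11771419] -0.268567794313679 0.07919798504709909 tri (array([ 0.65404095, -0.11341879,  0.01653041]), [np.float64(0.0019453406838148563), np.float64(0.003317776038230168), np.float64(0.0014265421566836598)])Traceback (most recent call last):
  File "<stdin>", line 5, in <module>
  File "h.py", line 52, in long_pose
    for a in zip(u,v): o,d=wray((P,R),*a); w.append((o+d*(zc-o[2])/d[2])[:2])
                           ~~~~^^^^^^^^^^
  File "h.py", line 11, in wray
    c=camera_params("wrist"); K=c["K"]; T=c["tool_from_camera"]
ValueError: time passes only in moves, steps and waits
```

```bash
sed -i 's/^def wray/WC=camera_params("wrist")\ndef wray/; s/    c=camera_params("wrist"); K=c/    c=WC; K=c/' h.py
python3 - <<'E'
from h import *
c,a=np.array([.649,.1187]),-.043
R=tool(a+pi/2,.45,a); print([inverse_kinematics(np.r_[c,.0142]-R[:,2]*k,R) is not None for k in(.016,.1,.19,.22)])
pick_long(c,a)
E
```

```text
[True, True, True, True]
at hit=False t 19.54 gap 0.0479 F 0.0 pos [0.642 0.119 0.029] w [ 0.8  0.5 -0.2]
closed t 19.85 gap 0.0267 F 20.6 pos [0.642 0.119 0.029] w [-3.2 -0.4  3.7]
up t 21.23 gap 0.0267 F 20.2 pos [0.555 0.122 0.208] w [-0.7  0.7 -0.8]
```

```bash
cat >> h.py <<'E'
def place_long(dy,L=.2,dx=0.):
    ex=np.array([np.cos(LTA),np.sin(LTA)]); ey=np.array([-ex[1],ex[0]])
    R=tool(LTA+pi/2,L,LTA); g=np.r_[LT+ex*dx+ey*dy,.029]-R[:,2]*.016
    movep(g+[0,0,.17],R); status("over"); hit=move_l(g,feed=.12,until_force=8); status(f"low hit={hit}")
    command_gripper(.044); sleep(.3); move_l(g+[0,0,.19],feed=.25); status("out")
E
python3 - <<'E'
from h import *
place_long(.036)
# leaned look at right long
a=-.2; R=tool(a+pi/2,.45,a); z=R[:,2]
movep(np.array([.654,-.1145,.0142])-z*.20,R); status()
(P,Rr),p,d=look("w4"); np.savez("w4.npz",p=p,P=P,R=Rr)
bs=[b for b in blobs(orange(p),300)]; print([np.round(b[:3]) for b in bs])
b=min(bs,key=lambda b:np.hypot(b[0]-280,b[1]-190)); c,a,l,r=long_pose(P,Rr,p,b[:2]); print(c,a,l,"tri",tri([r,ray("top",317.8,197.5),ray("side",275.8,202.6)]))
E
```

```text
over t 22.18 gap 0.0267 F 20.2 pos [ 0.463 -0.093  0.214] w [-0.4  1.  -0.2]
low hit=False t 23.74 gap 0.0268 F 21.5 pos [ 0.463 -0.094  0.045] w [-0.3 -0.6  0.7]
out t 25.26 gap 0.0438 F 0.0 pos [ 0.462 -0.094  0.233] w [ 0.   0.  -1.3]
 t 25.79 gap 0.0441 F 0.0 pos [ 0.568 -0.096  0.192] w [ 0.  -0.5 -0.3]
[array([  17.,  287., 1330.]), array([ 280.,  192., 1230.]), array([259.,  15., 682.])]
[ 0.6564782  -0.11528354] -0.1781245457849318 0.07322872485153416 tri (array([ 0.65470883, -0.11386934,  0.01466603]), [np.float64(0.0013992107066904463), np.float64(0.0031349332535536172), np.float64(0.0019141620025177554)])
```

View pics/w4.png

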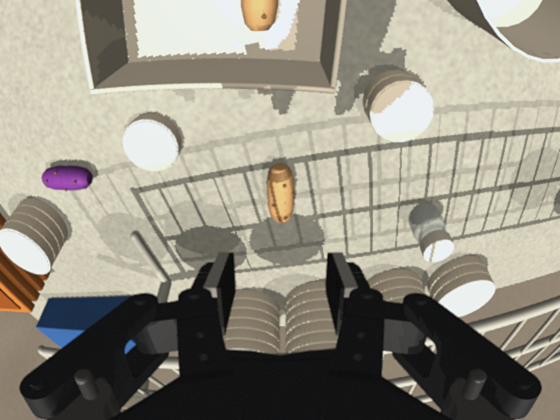

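The first long tuber lies in the rectangular tub (260,12). The right one is at (281,192), clear of everything; I'll pick and place it.

Run:
```python
from h import *
c,a=np.array([.655,-.1147]),-.18
R=tool(a+pi/2,.5,a); print([inverse_kinematics(np.r_[c,.0142]-R[:,2]*k,R) is not None for k in(.016,.1,.19,.22)])
pick_long(c,a,.5)
if sense()["finger_gap"]>.02:
    place_long(-.036)
    movep([.42,-.02,.36],tool(pi/2)); status("away")
    _,p,d=look("w5"); 
    for n in("top",):
        p,d=camera(n); cv2.imwrite("pics/top5.png",cv2.resize(p[180:290,150:410,::-1],None,fx=3,fy=3))
```

```text
[True, True, True, True]
at hit=False t 28.17 gap 0.0481 F 0.0 pos [ 0.648 -0.113  0.029] w [ 0.3  0.5 -0.3]
closed t 28.48 gap 0.0263 F 20.2 pos [ 0.648 -0.113  0.029] w [-2.1 -0.5  3.8]
up t 29.86 gap 0.0265 F 19.8 pos [ 0.553 -0.096  0.203] w [-0.5  0.  -0. ]
over t 30.45 gap 0.0268 F 19.8 pos [ 0.448 -0.165  0.214] w [ 0.7 -0.4 -0.1]
low hit=True t 31.68 gap 0.0267 F 22.8 pos [ 0.447 -0.163  0.052] w [-0.6  1.   5.9]
out t 33.17 gap 0.0439 F 0.0 pos [ 0.446 -0.165  0.233] w [-0.7 -0.3 -0.9]
away t 33.96 gap 0.0441 F 0.0 pos [ 0.419 -0.022  0.359] w [-0.4 -1.1 -0.7]
```

View pics/w5.png

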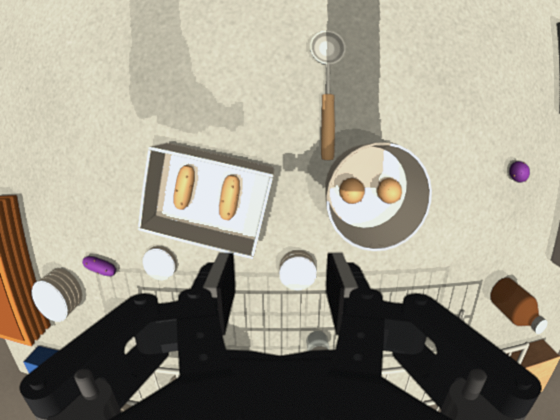

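View pics/top5.png

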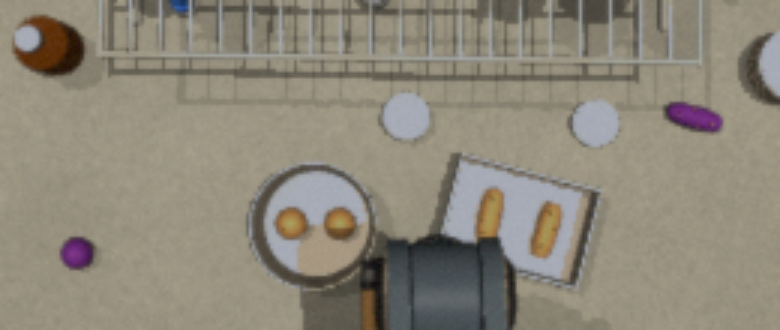

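Wrist view: both long tubers lie flat in the rectangular tub (184,187) and (229,197), both balls in the round tub (352,190) and (389,190). The tubs and bystanders are in place, so I'll hand in.

```bash
python3 -c "
from rig import *
print(finish_job())"
```

```text
the job is handed in; nothing more can be done
None
```

All four tubers were sorted and the job handed in at about 34 s of the 72 s allowed: both round ones in the round tub, both long ones in the rectangular tub. The last pictures showed the tubs and other things where they had stood, but the hand-in returned no verdict.

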